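Index the sonde-shell turntable against its bar and fill the rack

ROBOT

A 7-joint arm with a two-finger parallel gripper is mounted at the origin on the work surface. World frame = base frame: x ahead of the robot, y to its left, z up, the work surface at z = 0. Lengths are in m, angles in rad, forces in N, time in s.
With the tool pointing down it reaches from about 0.425 to 0.875 m from the base axis. Payload 8.4 kg.
Tool frame: the origin (TCP) lies between the finger pads; the fingertips stand 14 mm ahead of it and the grasp point (between the pads) lies 5 mm behind it; z points along the fingers, y is the direction in which the jaws open and shut (so a half turn about z gives the same grasp; the last joint's range is limited). The gripper opens to 87 mm and grips with 3 to 60 N. Pads are 19 mm wide; open, the fingers measure 117 mm over their backs; the gripper's body (75 mm by 190 mm) begins 51 mm behind the grasp point.
Start: joints at [-1.221, 0.333, 0.04, 1.465, -0.013, 1.343, -0.059], TCP at [0.282, 0.586, 0.237] pointing down, gripper open.
Joint ranges: [-2.58, 2.58], [-0.38, 2.09], [-1.3, 1.39], [0.25, 2.4], [-1.5, 4.64], [0.08, 2.09], [-2.65, 2.65]. Speed limits (rad/s): [2.22, 2.22, 2.79, 2.79, 3.14, 3.14, 3.14].

INTERFACE

Orientations are given as a unit quaternion [x, y, z, w].
In Python, from bench import robot, let_go, grasp, solver, grab_frame gives the robot as it stands. Calls block until the motion is done:
- robot.move_ptp(position, orientation): joint-space move of the TCP to a pose.
- robot.line_to(position, orientation=None, rate=0.15, max_force=None): straight line of the TCP; orientation=None keeps the orientation; rate is the mean speed in m/s. With max_force (N) it stops when the force on the tool has changed by that much, and returns True; else False.
- robot.movej(angles): joint-space move.
- let_go() and grasp(effort=None): open the fingers fully, or close them until they stop; effort is the grip in N (None keeps the last).
- robot.pause(seconds).
- solver.solve_ik(position, orientation): joint angles nearest the present ones, or None.
- grab_frame(name): name is "side" or "top" or "wrist"; returns a dict with "img" (400x640x3 uint8, red, green, blue), "K" (3x3 intrinsics, pixels), "R" (3x3) and "t" (3): a world point X has camera coordinates R X + t. Camera axes: x right, y down, z forward; pixel columns grow to the right and rows downward; lengths in m; the calibration is good to about 2 mm. A picture is of the moment at which its call begins. There is no depth.
A pose or a line that the arm cannot do raises robot.PlanningError and nothing moves.
- robot.finish_job(): hands the job in, once; it reports no verdict.
Readings, each from a call of its own:
- robot.current_time(): time.
- robot.current_qpos(): joint angles.
- robot.current_dq(): joint speeds.
- robot.current_tau(): joint torques, N m.
- robot.current_eef_pos(): TCP position.
- robot.current_tool_rot(): TCP orientation.
- robot.current_contact_force(): force on the tool from outside, world axes, zero at the start.
- robot.current_ft_torque(): the same for the moment, N m.
- robot.current_finger_gap(): finger opening in m.
Only numpy, scipy, OpenCV 4.12 (cv2) and the standard library are available. Lean on these libraries where they do the work, as an engineer would, in place of code of your own. Each camera call takes 0.05 s, during which the arm holds its last target. There are 200 camera calls.

TASK

Release the stand's red locking lever by swinging it fully over towards the robot, and turn the flat-edged turntable, which has a stud for a fingertip to push, until its flat lies square against the sprung brass alignment bar, then throw the lever fully back over, away from the robot, to lock it. Only then drop every yellow sonde shell that lies on the worktop end-down into a slot of the blue rack on the turntable, one per slot and right to the bottom, and leave the other things on the worktop where they are.

Things in the scene. Friction and masses are not known exactly. Their poses are not given: they have to be found in the camera images.
- stand: Green indexing stand bolted to the worktop: a 12 mm base plate 220 x 240 mm, with a 110 mm wide tongue that carries the lever. Origin on the turntable's vertical axis at worktop height; +z up, +x along the finished row of slots (roughly away from the robot); the alignment bar lies on its -y side.
- turntable (a joint): Aluminium disc, 200 mm across, top face 26 mm above the worktop, on a stiff fixed vertical pivot (3.5 N at the stud turns it; it stays where left). A flat 108 mm long, 84 mm from the axis, has a red line along it. Value in rad: 0 = flat against the bar, positive = counter-clockwise from above; starts at 0.8 to 2.0, so turn it clockwise; range -0.8 to 2.6. Carries stud and rack.
- stud (a point): Top centre of the finger stud, an upright dark steel pin 16 mm across and 30 mm tall on the disc, 74 mm from the axis straight across from the flat. Its top is 56 mm above the worktop.
- bar (a joint): Brass alignment bar 114 x 14 x 20 mm (14 to 34 mm above the worktop), sliding along the stand's y, sprung lightly (3 to 4 N) towards the disc. Value in m: 0 = its face lies flush on the disc's flat; about 0.016 = held back by the round rim. The spring is too weak to turn the disc.
- bar_face (a point): Top edge of the bar's disc-side face, at the middle of its length, 34 mm above the worktop.
- lock (a joint): Locking lever on a grey block, swinging about a pivot along the stand's y, 34 mm above the worktop, at x = 0, y = -190 mm of the stand. Value in rad: 0 = released (leans 0.5 rad to the stand's -x, towards the robot); 1.0 = locked (leans 0.5 rad to +x); starts locked, at 0.9 to 1.0. It stays where left and moves with a light push.
- lock_tip (a point): Centre of the lever's red ball (26 mm across), 80 mm from the lever's pivot, 104 to 114 mm above the worktop.
- rack (a point): Centre of the blue slot rack on the disc, at the slots' floor (the disc's top face). Axes turn with the disc: +x along the row, +z up, flat on the -y side. Rack 188 x 40 mm outside, 3 mm walls 60 mm high (tops 86 mm above the worktop). Five slots, centres at x = -74, -37, 0, 37, 74 mm, y = 0, each 34 x 34 mm inside, open on top.
- shell0: Spent yellow plastic sonde shell, a square stick 140 x 24 x 24 mm with two black bands, 35 to 70 g, lying on the worktop. Origin at its centre, x along its length; either end may go down. Three to five shells are present; the others are None.
- shell1: Spent yellow plastic sonde shell, a square stick 140 x 24 x 24 mm with two black bands, 35 to 70 g, lying on the worktop. Origin at its centre, x along its length; either end may go down. Three to five shells are present; the others are None.
- shell2: Spent yellow plastic sonde shell, a square stick 140 x 24 x 24 mm with two black bands, 35 to 70 g, lying on the worktop. Origin at its centre, x along its length; either end may go down. Three to five shells are present; the others are None.
- shell3: Spent yellow plastic sonde shell, a square stick 140 x 24 x 24 mm with two black bands, 35 to 70 g, lying on the worktop. Origin at its centre, x along its length; either end may go down. Three to five shells are present; the others are None.
- shell4: Spent yellow plastic sonde shell, a square stick 140 x 24 x 24 mm with two black bands, 35 to 70 g, lying on the worktop. Origin at its centre, x along its length; either end may go down. Three to five shells are present; the others are None.
- insulator: Chipped blue ceramic insulator, 70 mm tall, 60 mm across, a bystander to be left alone. Origin at the centre of its underside.
- swivel: Steel parachute swivel, 108 mm long, 20 mm high, a bystander to be left alone. Origin at the centre of its underside, x along its length.
- collar: Black rubber launch collar, a ring 84 mm across, 25 mm high, a bystander to be left alone. Origin at the centre of its underside.
- mug: White mug, 80 mm across, 90 mm high, a bystander to be left alone. Origin at the centre of its underside.
- driver: Screwdriver, 200 mm long, red handle, a bystander to be left alone. Origin at the centre of its underside, x along its length.
- oilcan: Red can, 60 mm across, 100 mm high, a bystander to be left alone. Origin at the centre of its underside.
- twine: Wooden twine spool, 70 mm across, 52 mm high, a bystander to be left alone. Origin at the centre of its underside.
Things that resemble listed ones, but are neither listed nor needed, are in the scene too. What is shaped like the shell3 but purple is not meant.

How it is judged:
On the way, in this order (a step that is already met when the one before it is completed fails the run):
1. the locking lever is released (value of joint lock below 0.15 rad), for 0.2 s.
2. the turntable's flat lies against the alignment bar, the lever still released (value of joint turntable between -0.06 and 0.06 rad and value of joint bar below 0.004 m and value of joint lock below 0.3 rad), for 0.3 s.
3. the locking lever is thrown over with the flat still against the bar (value of joint turntable between -0.06 and 0.06 rad and value of joint bar below 0.004 m and value of joint lock above 0.85 rad), for 0.2 s.
At the end, for the whole second after the job is handed in: The disc's flat is within 0.06 rad of the bar and the bar within 4 mm of home on it; the lever is past 0.85 rad; every shell present stands in a slot within 0.3 rad of upright, its centre 60 to 78 mm above the slot floor, at rest (all of step 3 and x of shell0 in the frame of rack between -0.093 and 0.093 m and y of shell0 in the frame of rack between -0.02 and 0.02 m and z of shell0 in the frame of rack between 0.06 and 0.078 m and (angle between shell0's own x axis and vertical below 0.3 rad or angle between shell0's own x axis and vertical above 2.84 rad) and linear speed of each of shell0, shell1, shell2, shell3, shell4 below 0.03 m/s and x of shell1 in the frame of rack between -0.093 and 0.093 m and y of shell1 in the frame of rack between -0.02 and 0.02 m and z of shell1 in the frame of rack between 0.06 and 0.078 m and (angle between shell1's own x axis and vertical below 0.3 rad or angle between shell1's own x axis and vertical above 2.84 rad) and x of shell2 in the frame of rack between -0.093 and 0.093 m and y of shell2 in the frame of rack between -0.02 and 0.02 m and z of shell2 in the frame of rack between 0.06 and 0.078 m and (angle between shell2's own x axis and vertical below 0.3 rad or angle between shell2's own x axis and vertical above 2.84 rad) and x of shell3 in the frame of rack between -0.093 and 0.093 m and y of shell3 in the frame of rack between -0.02 and 0.02 m and z of shell3 in the frame of rack between 0.06 and 0.078 m and (angle between shell3's own x axis and vertical below 0.3 rad or angle between shell3's own x axis and vertical above 2.84 rad) and x of shell4 in the frame of rack between -0.093 and 0.093 m and y of shell4 in the frame of rack between -0.02 and 0.02 m and z of shell4 in the frame of rack between 0.06 and 0.078 m and (angle between shell4's own x axis and vertical below 0.3 rad or angle between shell4's own x axis and vertical above 2.84 rad)); the robot touches nothing.
It fails at once if a shell is in the rack while the lever is released (value of joint lock below 0.5 rad and ((x of shell0 in the frame of rack between -0.093 and 0.093 m and y of shell0 in the frame of rack between -0.02 and 0.02 m and z of shell0 in the frame of rack below 0.1 m) or (x of shell1 in the frame of rack between -0.093 and 0.093 m and y of shell1 in the frame of rack between -0.02 and 0.02 m and z of shell1 in the frame of rack below 0.1 m) or (x of shell2 in the frame of rack between -0.093 and 0.093 m and y of shell2 in the frame of rack between -0.02 and 0.02 m and z of shell2 in the frame of rack below 0.1 m) or (x of shell3 in the frame of rack between -0.093 and 0.093 m and y of shell3 in the frame of rack between -0.02 and 0.02 m and z of shell3 in the frame of rack below 0.1 m) or (x of shell4 in the frame of rack between -0.093 and 0.093 m and y of shell4 in the frame of rack between -0.02 and 0.02 m and z of shell4 in the frame of rack below 0.1 m))).
It fails at once if a bystander is shifted by more than 50 mm or knocked over (distance of any of insulator, swivel, collar, mug, driver, oilcan, twine from where it was at the start of the episode above 0.05 m or angle between any of insulator, collar, mug, oilcan, twine's own z axis and vertical above 0.6 rad).
Of shell0, shell1, shell2, shell3, shell4 only 3 to 5 are there at a start; the rules pass over those that are not, and their reading is None.
At some moment in a run one of shell0, shell1, shell2, shell3, shell4 may be knocked a few centimetres aside while the robot is not near it.
Once in a run the grip may slacken for a moment while it holds something.
It also fails if it takes over 210 s, if anything falls off the work surface, if the arm or the gripper's body presses on something with over 40 N, if the wrist force passes 120 N, or if a joint passes its speed limit or range.

## Working session

There is one attempt and no reset: what is moved stays moved. The work goes in short steps, each a Python script; the robot and the scene stay as the last script left them, time stands still between calls to the robot, and variables do not carry over. Pictures are saved under pics/ and viewed, about 12 in all and at most 16, crops included, and the job is handed in when it is done.

```bash
ls; mkdir -p pics; python3 - <<'E'
from bench import robot, grab_frame
import cv2
for n in ("top","side"):
    f=grab_frame(n); cv2.imwrite(f"pics/{n}0.png",f["img"][:,:,::-1]); print(n,f["K"].round(1).tolist(),f["R"].round(3).tolist(),f["t"].round(3).tolist())
print(robot.current_time(),robot.current_tool_rot(),robot.current_eef_pos())
E
```

```text
pics
top [[376.9, 0.0, 318.8], [0.0, 376.9, 196.2], [0.0, 0.0, 1.0]] [[-0.009, -1.0, -0.011], [-0.983, 0.011, -0.186], [0.186, 0.009, -0.983]] [0.006, 0.563, 1.203]
side [[370.9, 0.0, 319.5], [0.0, 370.9, 206.2], [0.0, 0.0, 1.0]] [[0.965, -0.262, 0.009], [-0.122, -0.483, -0.867], [0.231, 0.836, -0.498]] [-0.502, 0.135, 0.968]
0.1 [ 2.22519130e-01  9.74928054e-01 -7.20041087e-04 -9.10588729e-05] [0.2818837  0.58525884 0.23576045]
```

View pics/top0.png

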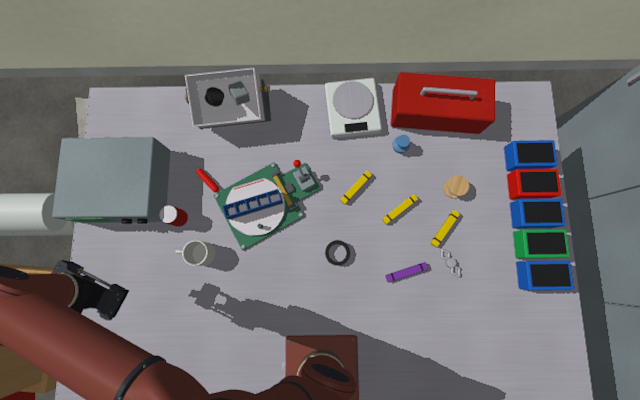

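View pics/side0.png

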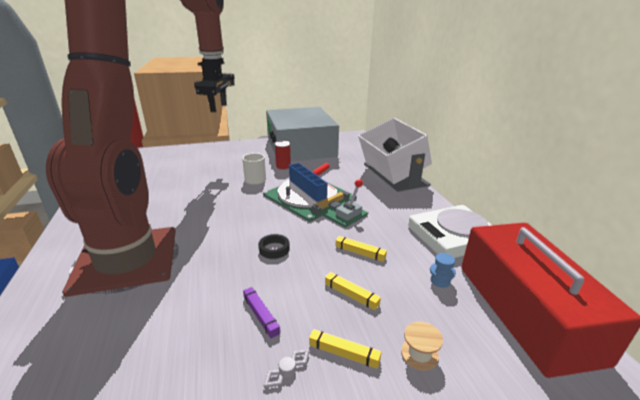

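Yellow candidates (top picture): shells at (357,187), (401,209) and (447,229). The stick at (408,272) is purple, so it is a decoy. The stand is at about (262,205) and the lever ball at (297,164). Next is a close crop of the stand and the shells.

```bash
cat > h.py <<'E'
import numpy as np, cv2
from bench import robot, let_go, grasp, solver, grab_frame
from scipy.spatial.transform import Rotation as Ro
def px2w(f,u,v,z):
    d=f["R"].T@np.linalg.inv(f["K"])@np.array([u,v,1.]); c=-f["R"].T@f["t"]
    return c+d*(z-c[2])/d[2]
def w2px(f,X):
    p=f["K"]@(f["R"]@np.asarray(X,float)+f["t"]); return p[:2]/p[2]
def down(yaw):  # tool pointing down; jaw axis (y) at angle yaw in world xy
    y=np.array([np.cos(yaw),np.sin(yaw),0]); z=np.array([0,0,-1.]); return Ro.from_matrix(np.c_[np.cross(y,z),y,z]).as_quat()
def jaw():
    m=Ro.from_quat(robot.current_tool_rot()).as_matrix(); return np.arctan2(m[1,1],m[0,1])
def near(yaw,ref):  # nearest equivalent half-turn
    return ref+(yaw-ref+np.pi/2)%np.pi-np.pi/2
def shells(f,z=0.024):
    """yellow sticks seen in frame: (xy, angle, length) from top-face outline"""
    h=cv2.cvtColor(f["img"],cv2.COLOR_RGB2HSV)
    m=cv2.inRange(h,(22,150,90),(35,255,255)); m=cv2.morphologyEx(m,cv2.MORPH_CLOSE,np.ones((7,7)))
    out=[]
    for c in cv2.findContours(m,cv2.RETR_EXTERNAL,cv2.CHAIN_APPROX_NONE)[0]:
        if cv2.contourArea(c)<120: continue
        P=np.array([px2w(f,*p[0],z)[:2] for p in c]); r=cv2.minAreaRect((P*1000).astype(np.float32))
        b=cv2.boxPoints(r)/1000; e=[b[1]-b[0],b[2]-b[1]]; L=max(e,key=np.linalg.norm)
        out.append((np.array(r[0])/1000,np.arctan2(L[1],L[0])%np.pi,sorted(r[1])))
    return out
E
python3 - <<'E'
from h import *
f=grab_frame("top"); np.save("top0.npy",f,allow_pickle=True)
for s in shells(f): print(np.round(s[0],3),round(s[1],3),np.round(s[2]),w2px(f,[*s[0],.024]).round())
a=cv2.resize(f["img"][152:252,190:330],None,fx=5,fy=5,interpolation=cv2.INTER_CUBIC)
cv2.imwrite("pics/stand.png",a[:,:,::-1])
E
```

```text
[ 0.455 -0.42 ] 2.493 [ 26. 141.] [445. 228.]
[ 0.522 -0.272] 2.221 [ 22. 139.] [400. 209.]
[ 0.599 -0.126] 2.383 [ 23. 138.] [356. 187.]
```

View pics/stand.png

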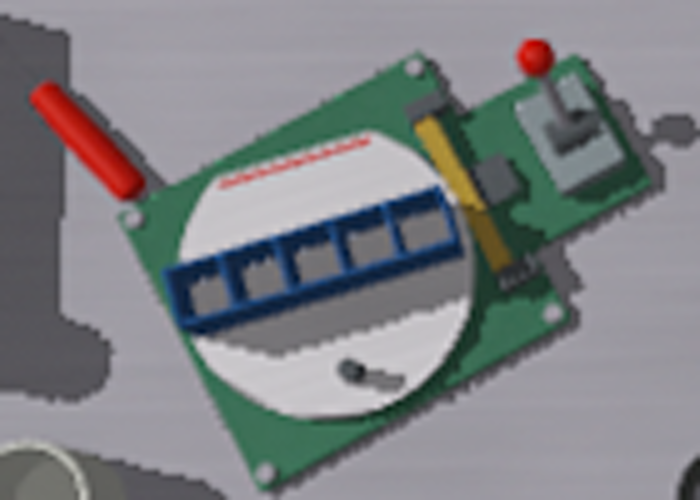

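Crop shows: lever ball (536,57), stud top (350,370), blue rack row from (175,300) to (450,215), red flat line (220,186)–(370,140), and the bar (427,120)–(500,267). I'll fit the stand pose from these.

```bash
cat > fit.py <<'E'
from h import *
from scipy.optimize import least_squares
f=np.load("top0.npy",allow_pickle=True).item()
def model(p):
    x,y,yaw,th,bar,lk=p
    def S(X): c,s=np.cos(yaw),np.sin(yaw); return [x+c*X[0]-s*X[1],y+s*X[0]+c*X[1],X[2]]
    def D(X): c,s=np.cos(th),np.sin(th); return S([c*X[0]-s*X[1],s*X[0]+c*X[1],X[2]])
    a=lk-.5
    return [D([-.094,-.02,.086]),D([.094,-.02,.086]),D([.094,.02,.086]),D([-.094,.02,.086]),D([0,.074,.056]),
      D([-.054,-.084,.026]),D([.054,-.084,.026]),S([.057,-.091-bar,.034]),S([-.057,-.091-bar,.034]),S([.08*np.sin(a),-.19,.034+.08*np.cos(a)])]
px=np.array([(165,270),(440,188),(462,243),(187,330),(350,370),(220,186),(370,140),(427,120),(500,267),(536,57)])/5+[189.6,151.6]
E
python3 - <<'E'
from fit import *
r=least_squares(lambda p:(np.array([w2px(f,X) for X in model(p)])-px).ravel(),[.55,.15,.47,1.4,.016,.95])
print(r.x.round(4)); print(r.fun.reshape(-1,2).round(1).tolist()); m=model(r.x); print('stud',np.round(m[4],3),'tip',np.round(m[9],3))
np.save("stand.npy",r.x)
E
```

```text
[ 0.5578  0.2244  0.3498 -1.6042  0.0131  1.1562]
[[1.1, 5.8], [1.6, 3.8], [-6.5, -18.5], [-6.7, -17.7], [-14.4, -48.0], [11.4, 39.3], [12.1, 38.3], [1.2, -2.2], [-2.2, -0.9], [2.6, -1.1]]
stud [0.628 0.247 0.056] tip [0.669 0.063 0.097]
```

```bash
sed -i 's/D(\[-.094,-.02,.086\]),D(\[.094,-.02,.086\]),D(\[.094,.02,.086\]),D(\[-.094,.02,.086\])/D([.094,-.02,.086]),D([-.094,-.02,.086]),D([-.094,.02,.086]),D([.094,.02,.086])/; s/D(\[-.054,-.084,.026\]),D(\[.054,-.084,.026\])/D([.054,-.084,.026]),D([-.054,-.084,.026])/' fit.py
python3 - <<'E'
from fit import *
r=least_squares(lambda p:(np.array([w2px(f,X) for X in model(p)])-px).ravel(),[.55,.15,.47,1.4,.016,.95])
print(r.x.round(4)); print(r.fun.reshape(-1,2).round(1).tolist()); m=model(r.x); print('stud',np.round(m[4],3),'tip',np.round(m[9],3))
np.save("stand.npy",r.x)
# IK feasibility of insertion: tool direction az a, elevation below horizontal e
x,y,yaw=r.x[:3]
for sx in (.074,.037,0,-.037,-.074):
  for k in range(4):
    az=yaw+k*np.pi/2
    for e in (0,20,30,45):
      e_=np.radians(e); z=np.array([np.cos(az)*np.cos(e_),np.sin(az)*np.cos(e_),-np.sin(e_)]); j=np.array([-np.sin(az),np.cos(az),0])
      ok=[]
      for sg in (1,-1):
        q=Ro.from_matrix(np.c_[np.cross(sg*j,z),sg*j,z]).as_quat()
        P=np.array([x+np.cos(yaw)*sx,y+np.sin(yaw)*sx,.17])+.005*z
        ok.append(all(solver.solve_ik(P+[0,0,h],q) is not None for h in (0,.1)))
      if any(ok): print(sx,k,e,ok)
E
```

```text
[0.5353 0.2163 0.5087 1.3622 0.0146 1.0427]
[[-0.1, 0.6], [0.6, -0.4], [-0.3, 0.1], [-1.3, 0.3], [0.4, 0.4], [-0.0, -0.9], [0.2, -1.1], [-0.5, 0.8], [1.0, -0.0], [0.1, -0.1]]
stud [0.465 0.194 0.056] tip [0.664 0.07  0.103]
0.074 0 30 [True, True]
0.074 0 45 [True, True]
0.074 1 0 [True, True]
0.074 1 20 [True, True]
0.074 1 30 [True, True]
0.074 1 45 [True, True]
0.074 3 0 [True, True]
0.074 3 20 [True, True]
0.074 3 30 [True, True]
0.074 3 45 [True, True]
0.037 0 45 [True, True]
0.037 1 0 [True, True]
0.037 1 20 [True, True]
0.037 1 30 [True, True]
0.037 1 45 [True, True]
0.037 3 0 [True, True]
0.037 3 20 [True, True]
0.037 3 30 [True, True]
0.037 3 45 [True, True]
0 0 45 [True, True]
0 1 0 [True, True]
0 1 20 [True, True]
0 1 30 [True, True]
0 1 45 [True, True]
0 3 0 [True, True]
0 3 20 [True, True]
0 3 30 [True, True]
0 3 45 [True, True]
-0.037 1 0 [True, True]
-0.037 1 20 [True, True]
-0.037 1 30 [True, True]
-0.037 1 45 [True, True]
-0.037 3 0 [True, True]
-0.037 3 20 [True, True]
-0.037 3 30 [True, True]
-0.037 3 45 [True, True]
-0.074 1 0 [True, True]
-0.074 1 20 [True, True]
-0.074 1 30 [True, True]
-0.074 1 45 [True, True]
-0.074 2 45 [True, True]
-0.074 3 0 [True, True]
-0.074 3 20 [True, True]
-0.074 3 30 [True, True]
-0.074 3 45 [True, True]
```

The fit is consistent to about 1 px: lever near 1.0, disc at 1.36 rad. Releasing the lever.

```bash
cat >> h.py <<'E'
def st():
    return np.load("stand.npy")
def S(X,p=None):
    p=st() if p is None else p; c,s=np.cos(p[2]),np.sin(p[2]); return np.array([p[0]+c*X[0]-s*X[1],p[1]+s*X[0]+c*X[1],X[2]])
def save(name,img,box=None,k=1):
    if box: img=img[box[1]:box[3],box[0]:box[2]]
    cv2.imwrite(f"pics/{name}.png",cv2.resize(img,None,fx=k,fy=k,interpolation=cv2.INTER_CUBIC)[:,:,::-1])
E
python3 - <<'E'
from h import *
p=st(); o=down(near(p[2]+np.pi/2,jaw())); print(jaw())
grasp(20)
robot.move_ptp(S([.095,-.19,.24]),o)
robot.line_to(S([.095,-.19,.098]))
print(robot.line_to(S([.0,-.19,.098]),rate=.06,max_force=15), robot.current_eef_pos().round(3) if hasattr(robot.current_eef_pos(),'round') else robot.current_eef_pos(), S([0,-.19,.1]).round(3), robot.current_contact_force())
r=robot.line_to(S([-.018,-.19,.098]),rate=.04,max_force=12); e=np.array(robot.current_eef_pos())
print(r,(e-S([0,-.19,.098]))@[np.cos(p[2]),np.sin(p[2]),0],robot.current_contact_force(),robot.current_time())
robot.line_to(S([.02,-.19,.098])); robot.line_to(S([.02,-.19,.24]))
f=grab_frame("side"); print(w2px(f,S([-.038,-.19,.104])).round()); save("lev1",f["img"],(240,140,400,240),5)
E
```

```text
1.1219996094640416
False [0.628 0.05  0.098] [0.628 0.05  0.1  ] [ 1.03046153  0.57936507 -0.65540596]
True -0.009480480283280725 [3.85483963 1.13310711 2.20265174] 7.1833
[342. 191.]
```

View pics/lev1.png

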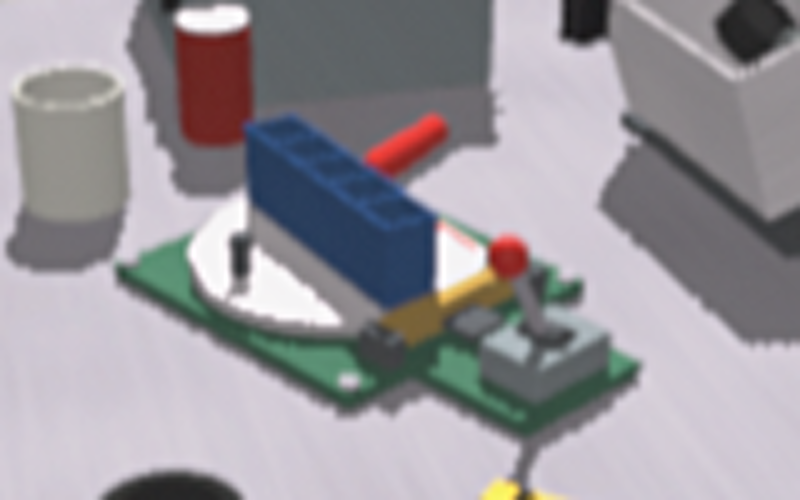

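The ball is at (342,191), which is where a fully released lever should put it. Now grip the stud and turn the disc along its arc.

```bash
python3 - <<'E'
from h import *
p=st(); th0=p[3]
ref=near(p[2]+th0,jaw())-p[2]-th0   # half turn offset
def pose(th,z): return S([-.074*np.sin(th),.074*np.cos(th),z]), down(p[2]+th+ref)
# choose the half turn which is reachable at both ends
for r in (ref,ref+np.pi,ref-np.pi):
    ref=r; qs=[solver.solve_ik(*pose(t,.05)) for t in (th0,0)]
    if all(q is not None for q in qs) : print(r,qs[0][6],qs[1][6]); break
let_go()
robot.move_ptp(*pose(th0,.2)); robot.line_to(pose(th0,.05)[0]); grasp(15); print(robot.current_finger_gap())
for t in np.arange(th0-.12,0.1,-.12):
    robot.line_to(*pose(t,.05),rate=.05)
robot.line_to(*pose(0.0,.05),rate=.05); robot.pause(.3)
print(robot.current_contact_force(),robot.current_time(), np.array(robot.current_eef_pos())-pose(0,.05)[0])
f=grab_frame("top"); save("turn1",f["img"],(190,152,330,252),5)
E
```

```text
0.0 1.4591496759144595 0.07152652477305634
0.015333847633095915
[-5.62203658 10.29738211 -3.14985907] 17.35 [-0.00187216  0.00360968 -0.00042873]
```

View pics/turn1.png

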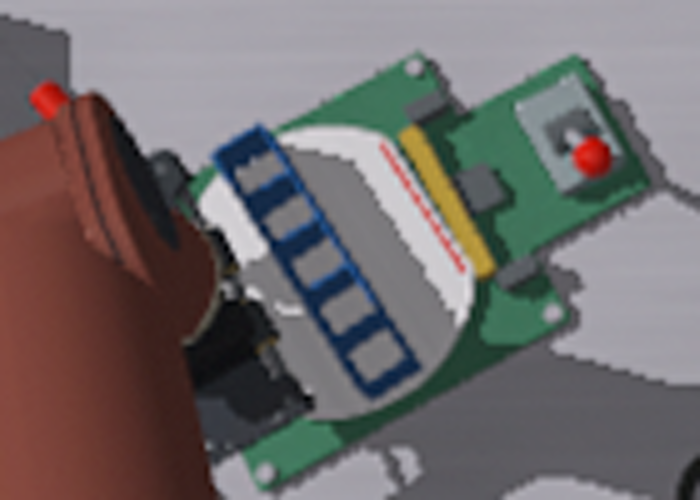

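The flat looks near flush on the bar. I'll release, clear the view and measure the angle numerically.

```bash
cat >> h.py <<'E'
def flatbar(f):
    h=cv2.cvtColor(f["img"],cv2.COLOR_RGB2HSV); roi=np.zeros(h.shape[:2],np.uint8)
    c=w2px(f,S([0,-.09,.03])).astype(int); cv2.circle(roi,tuple(int(v) for v in c),24,255,-1)
    def line(m,z):
        v,u=np.nonzero(m&roi); P=np.array([px2w(f,a,b,z)[:2] for a,b in zip(u,v)])
        l=cv2.fitLine((P*1000).astype(np.float32),cv2.DIST_L2,0,.01,.01).ravel(); return np.arctan2(l[1],l[0])%np.pi,P.mean(0).round(4),len(P)
    red=cv2.inRange(h,(0,90,90),(8,255,255))|cv2.inRange(h,(172,90,90),(180,255,255))
    red[tuple(np.s_[:])]&=255
    b=w2px(f,S([-.038,-.19,.104])).astype(int); cv2.circle(red,tuple(int(v) for v in b),9,0,-1)
    return line(red,.026),line(cv2.inRange(h,(18,120,90),(30,255,255)),.034)
E
python3 - <<'E'
from h import *
let_go(); e=np.array(robot.current_eef_pos()); robot.line_to([*e[:2],.25])
robot.move_ptp([.45,-.12,.3],down(jaw()))
f=grab_frame("top"); np.save("top1.npy",f,allow_pickle=True); print(flatbar(f),st()[2]); save("turn2",f["img"],(190,152,330,252),5)
for s in shells(f): print(np.round(s[0],3),round(s[1],3),np.round(s[2]))
E
```

```text
Traceback (most recent call last):
  File "h.py", line 40, in flatbar
    red[tuple(np.s_[:])]&=255
        ~~~~~^^^^^^^^^^
TypeError: 'slice' object is not iterable
```

```bash
sed -i '/np.s_/d' h.py; python3 - <<'E'
from h import *
f=np.load("top1.npy",allow_pickle=True).item(); print(flatbar(f),st()[2]); save("turn2",f["img"],(190,152,330,252),5)
for s in shells(f): print(np.round(s[0],3),round(s[1],3),np.round(s[2]))
E
```

```text
((np.float32(0.5796416), array([0.5783, 0.1525]), 27), (np.float32(0.5116824), array([0.5842, 0.136 ]), 148)) 0.5086668040611619
[ 0.455 -0.419] 2.485 [ 25. 142.]
```

View pics/turn2.png

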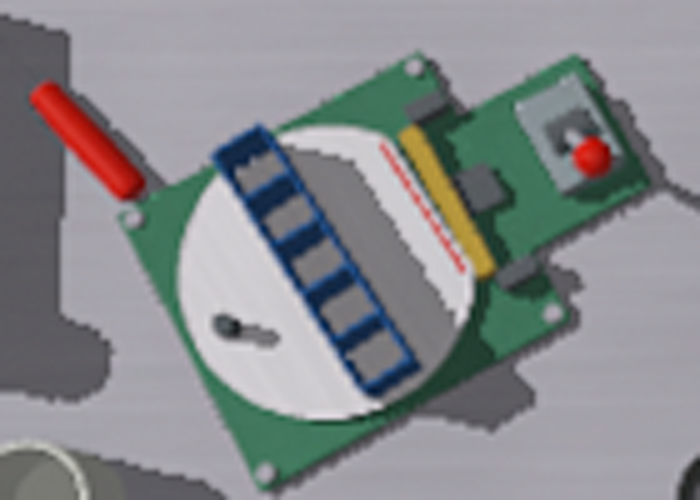

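The remaining disc angle is about 0.07 rad (red line against bar). I'll refit jointly with picks from this picture: stud (227,327), rack corners (263,123), (420,368), (372,398), (212,155), line (382,145)–(463,271).

```bash
python3 - <<'E'
from fit import *
px2=np.array([(263,123),(420,368),(372,398),(212,155),(227,327),(382,145),(463,271),(411,130),(487,274),(592,157)])/5+[189.6,151.6]
idx=[1,0,3,2]
def res(q):
    a=np.array([w2px(f,X) for X in model([*q[:3],q[3],q[4],q[5]])])-px
    m=model([*q[:3],q[6],q[7],q[8]])
    # model order (+,-),(-,-),(-,+),(+,+)
    b=np.array([w2px(f,X) for X in m])-px2
    return np.r_[a,b].ravel()
r=least_squares(res,[*np.load("stand.npy"),.05,.003,0.],loss="soft_l1")
print(r.x.round(4)); print(res(r.x).reshape(-1,2).round(1).tolist())
np.save("stand.npy",[*r.x[:3],*r.x[6:]])
E
```

```text
[0.5352 0.2165 0.5086 1.3606 0.0152 1.0424 0.0743 0.0037 0.0382]
[[-0.2, 0.6], [0.5, -0.3], [-0.4, 0.2], [-1.4, 0.3], [0.3, 0.4], [-0.1, -0.9], [0.2, -1.0], [-0.5, 0.8], [1.0, -0.1], [0.0, -0.0], [-0.2, 0.3], [-0.7, -1.3], [-1.6, -0.4], [-0.3, 0.6], [-0.3, 0.2], [1.7, -0.7], [2.5, -0.2], [-0.2, 0.4], [0.6, 0.2], [0.4, -0.2]]
```

```bash
python3 - <<'E'
from h import *
p=st(); th0=p[3]
def pose(th,z): return S([-.074*np.sin(th),.074*np.cos(th),z]), down(near(p[2]+th,p[2]))
robot.move_ptp(*pose(th0,.2)); robot.line_to(pose(th0,.05)[0]); grasp(15); 
e=np.array(robot.current_eef_pos())-pose(th0,.05)[0]; print(e.round(4),robot.current_finger_gap())
cmd=th0
for i in range(6):
    f=grab_frame("top"); a,b=flatbar(f); d=float(a[0])-p[2]; n=np.array([np.sin(p[2]),-np.cos(p[2])]); gap=(b[1]-a[1])@n
    print(round(cmd,3),round(d,3),round(float(a[0]-b[0]),3),round(gap,4),a[2],np.array(robot.current_contact_force()).round(1))
    if abs(d)<.015: break
    cmd-=d; robot.line_to(*pose(cmd,.05),rate=.03); robot.pause(.2)
let_go(); robot.line_to(pose(cmd,.25)[0]); 
robot.move_ptp([.45,-.12,.3],down(jaw()))
f=grab_frame("top"); np.save("top2.npy",f,allow_pickle=True); print(flatbar(f)); save("turn3",f["img"],(190,152,330,252),5); print(robot.current_time())
E
```

```text
[0.0012 0.0011 0.0003] 0.01516951193672068
0.074 0.125 0.123 0.02 28 [ 3.9  3.8 -3.3]
-0.05 0.006 0.005 0.0152 24 [0.3 5.7 2.1]
((np.float32(0.5142215), array([0.5756, 0.151 ]), 24), (np.float32(0.50945383), array([0.5824, 0.1374]), 130))
30.7417
```

View pics/turn3.png

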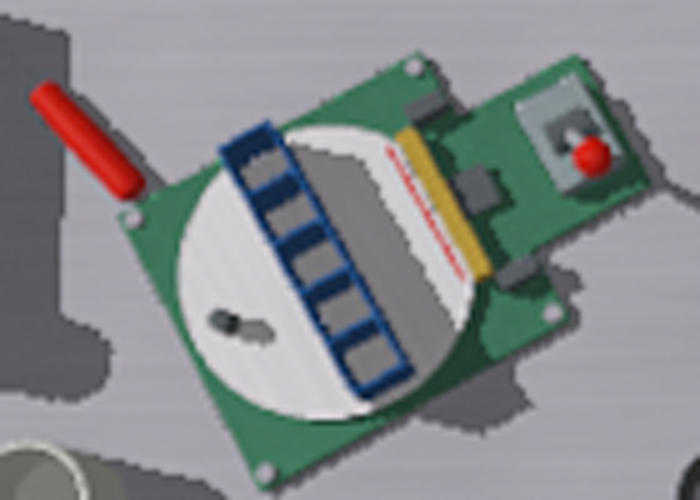

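Parallel within about 0.006 rad and the bar has moved home. Locking the lever.

```bash
python3 - <<'E'
from h import *
p=st(); o=down(near(p[2]+np.pi/2,jaw()))
grasp(20)
robot.move_ptp(S([-.095,-.19,.24]),o); robot.line_to(S([-.095,-.19,.098]))
print(robot.line_to(S([.0,-.19,.098]),rate=.06,max_force=15))
r=robot.line_to(S([.022,-.19,.098]),rate=.04,max_force=12); e=np.array(robot.current_eef_pos())
print(r,(e-S([0,-.19,.098]))@[np.cos(p[2]),np.sin(p[2]),0],robot.current_contact_force(),robot.current_time())
robot.line_to(S([-.03,-.19,.098])); robot.line_to(S([-.03,-.19,.26])); let_go()
robot.move_ptp([.45,.0,.4],down(jaw()))
f=grab_frame("side"); print(w2px(f,S([.038,-.19,.104])).round()); save("lev2",f["img"],(240,140,400,240),5)
g=grab_frame("top"); print(flatbar(g)[1])
for s in shells(g): print(np.round(s[0],3),round(s[1],3),np.round(s[2]))
s_=shells(f); print([ (x[0].round(3),round(x[1],2),np.round(x[2])) for x in s_])
E
```

```text
False
True 0.01719531927566932 [-4.67813219 -1.46042209  6.74762749] 36.9417
[359. 183.]
(np.float32(0.4689279), array([0.5955, 0.1455]), 92)
[ 0.455 -0.42 ] 2.49 [ 25. 141.]
[ 0.55  -0.237] 2.221 [ 22. 139.]
[(array([ 0.45, -0.43]), np.float32(2.49), array([ 35., 138.])), (array([ 0.544, -0.249]), np.float32(2.21), array([ 39., 141.])), (array([ 0.591, -0.141]), np.float32(2.4), array([ 43., 140.]))]
```

View pics/lev2.png

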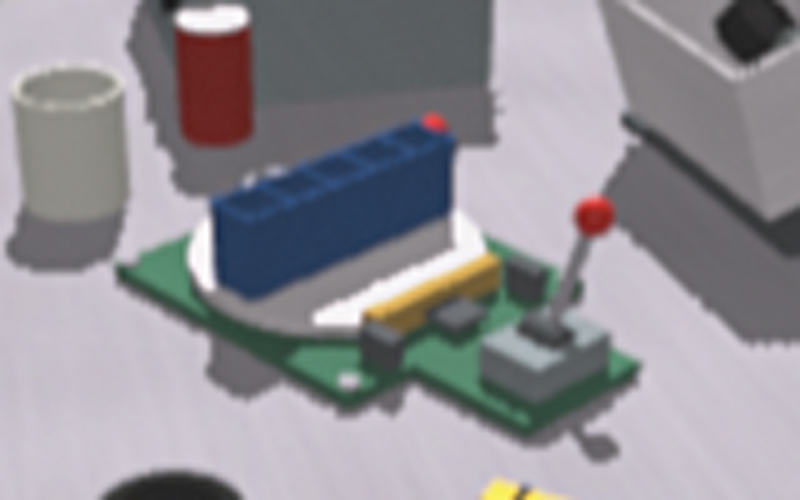

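The ball is at (359,183), where a fully locked lever should put it. One shell has been knocked to (0.550,-0.237), which the new measurement picks up. Now plan the three pick and place moves, checking IK first.

```bash
cat >> h.py <<'E'
def plan(xy,ang,flip,sg,slot,k,e,drop=.03,g=.045,gz=.024):
    """returns dict of tool poses for grasp/lift/over/in"""
    u=np.array([np.cos(ang),np.sin(ang),0])*(-1 if flip else 1); Z=np.array([0,0,1.]); j=np.cross(Z,u)
    zt=-np.cos(e)*Z-np.sin(e)*u; y=sg*j; Rg=np.c_[np.cross(y,zt),y,zt]
    az=st()[2]+k*np.pi/2; a=np.array([np.cos(az),np.sin(az),0])
    M=np.c_[Z,-np.cross(a,Z),-a]@np.c_[u,j,Z].T
    c=np.array([*xy,.012]); Pg=np.array([*xy,gz])+g*u+.005*zt
    qg=Ro.from_matrix(Rg).as_quat(); qi=Ro.from_matrix(M@Rg).as_quat()
    ci=S([slot,0,.026+.07+drop]); Pi=ci+M@(Pg-c)
    return dict(pre=(Pg-.08*zt,qg),grasp=(Pg,qg),lift=(Pg+[0,0,.22],qg),over=(Pi+[0,0,.12],qi),put=(Pi,qi),back=(Pi-.07*(M@zt),qi),M=M,zi=M@zt)
KEYS=("pre","grasp","lift","over","put","back")
def feasible(pl): return [k for k in KEYS if solver.solve_ik(*pl[k]) is None]
E
python3 - <<'E'
from h import *
sh=dict(A=((.455,-.42),2.49),B=((.55,-.237),2.221),C=((.599,-.126),2.383))
g=grab_frame("side")
for n,slot,opts in (("A",-.074,[(1,15),(3,15),(1,30),(3,30)]),("C",.074,[(1,15),(3,15),(1,30),(3,30),(0,35)]),("B",0,[(0,38),(0,42),(0,45)])):
  for k,e in opts:
    for fl in (0,1):
      for sg in (1,-1):
        b=feasible(plan(*sh[n],fl,sg,slot,k,np.radians(e)))
        if not b:
            P=plan(*sh[n],fl,sg,slot,k,np.radians(e)); q=[solver.solve_ik(*P[x]) for x in("grasp","over","put")]
            print(n,slot,k,e,fl,sg,[np.round(v,1).tolist() for v in q])
E
```

```text
A -0.074 1 15 0 1 [[-0.2, 0.4, 1.0, 2.1, -0.7, 0.6, -0.9], [0.1, 0.5, 0.0, 1.7, -1.0, 1.9, -2.3], [0.1, 0.7, 0.0, 1.7, -0.9, 1.8, -2.2]]
A -0.074 1 15 0 -1 [[1.5, 0.4, -0.9, 2.1, 0.6, 0.6, 1.2], [0.8, 0.7, -0.9, 1.6, -0.6, 1.6, 0.5], [0.8, 0.9, -0.9, 1.7, -0.5, 1.5, 0.6]]
A -0.074 1 15 1 1 [[1.3, 1.0, -1.1, 1.3, 0.8, 1.6, 1.1], [0.1, 0.5, 0.0, 1.7, -1.0, 1.9, -2.3], [0.1, 0.7, 0.0, 1.7, -0.9, 1.8, -2.2]]
A -0.074 1 15 1 -1 [[0.1, 1.0, 1.0, 1.4, -0.7, 1.4, -1.1], [0.8, 0.7, -0.9, 1.6, -0.6, 1.6, 0.5], [0.8, 0.9, -0.9, 1.7, -0.5, 1.5, 0.6]]
A -0.074 3 15 0 1 [[-0.2, 0.4, 1.0, 2.1, -0.7, 0.6, -0.9], [-1.5, 0.4, 0.5, 1.9, 0.9, 1.7, -0.8], [-1.5, 0.6, 0.5, 1.9, 0.8, 1.5, -0.9]]
A -0.074 3 15 0 -1 [[1.5, 0.4, -0.9, 2.1, 0.6, 0.6, 1.2], [-0.5, 0.5, -0.7, 1.8, 1.1, 2.1, 2.2], [-0.5, 0.7, -0.7, 1.9, 1.2, 2.0, 2.0]]
A -0.074 3 15 1 1 [[1.3, 1.0, -1.1, 1.3, 0.8, 1.6, 1.1], [-1.5, 0.4, 0.5, 1.9, 0.9, 1.7, -0.8], [-1.5, 0.6, 0.5, 1.9, 0.8, 1.5, -0.9]]
A -0.074 3 15 1 -1 [[0.1, 1.0, 1.0, 1.4, -0.7, 1.4, -1.1], [-0.5, 0.5, -0.7, 1.8, 1.1, 2.1, 2.2], [-0.5, 0.7, -0.7, 1.9, 1.2, 2.0, 2.0]]
A -0.074 1
[... 2285 characters left out ...]
1.3, -0.3, 1.4, 0.3]]
C 0.074 1 30 1 1 [[0.8, 1.1, -1.1, 1.2, 0.6, 1.7, 0.7], [-0.2, 0.6, 0.2, 1.3, -1.0, 1.8, -2.5], [-0.5, 0.9, 0.9, 1.4, -1.3, 2.0, -2.2]]
C 0.074 1 30 1 -1 [[-0.1, 1.0, 0.7, 1.2, -0.7, 1.7, -1.7], [0.4, 0.7, -0.7, 1.3, -0.5, 1.6, 0.3], [0.5, 0.9, -0.9, 1.3, -0.3, 1.4, 0.3]]
C 0.074 3 30 0 -1 [[-1.0, 0.4, 1.0, 2.2, 0.2, 0.3, 0.5], [-0.3, 0.7, -0.9, 1.5, 1.3, 2.0, 2.4], [-0.3, 0.8, -0.9, 1.5, 1.3, 2.0, 2.2]]
C 0.074 3 30 1 1 [[0.8, 1.1, -1.1, 1.2, 0.6, 1.7, 0.7], [-1.5, 0.6, 0.8, 1.5, 0.6, 1.5, -0.4], [-1.5, 0.8, 0.8, 1.6, 0.5, 1.3, -0.5]]
C 0.074 3 30 1 -1 [[-0.1, 1.0, 0.7, 1.2, -0.7, 1.7, -1.7], [-0.3, 0.7, -0.9, 1.5, 1.3, 2.0, 2.4], [-0.3, 0.8, -0.9, 1.5, 1.3, 2.0, 2.2]]
```

```bash
cat >> h.py <<'E'
def choose(xy,ang,slot,es,flips=(0,1),**kw):
    best=None
    for k in (1,3):
      for e in es:
        for fl in flips:
          for sg in (1,-1):
            P=plan(xy,ang,fl,sg,slot,k,np.radians(e),**kw)
            if feasible(P): continue
            q=[np.array(solver.solve_ik(*P[x])) for x in ("lift","over","put")]
            c=abs(q[1]-q[0]).max()+abs(q[2]-q[1]).max()+(1.5 if k==3 else 0)
            if best is None or c<best[0]: best=(c,P,(k,e,fl,sg))
    print("choice",best[0].round(2),best[2]); return best[1]
def pick(P):
    let_go(); robot.move_ptp(P["pre"][0]+np.array([0,0,.1]),P["pre"][1]); robot.line_to(*P["pre"])
    print("touch",robot.line_to(*P["grasp"],rate=.08,max_force=10)); grasp(40); print("gap",robot.current_finger_gap())
    robot.line_to(*P["lift"],rate=.2); print("gap",robot.current_finger_gap())
    robot.move_ptp(*P["over"]); print("gap",robot.current_finger_gap(),robot.current_time())
E
python3 - <<'E'
from h import *
P=choose((.599,-.126),2.383,0,(15,30),drop=.035,g=.05)
pick(P)
import pickle; pickle.dump(P,open("P.pkl","wb"))
f=grab_frame("side"); t=grab_frame("top")
print(w2px(f,S([0,0,.096+.035+.12])),w2px(t,S([0,0,.096+.035+.12])))
save("ins1",np.hstack([f["img"][90:250,240:400],t["img"][110:270,190:350]]),k=2.5)
E
```

```text
choice 1.41 (1, 15, 0, 1)
touch False
gap 0.023529803331797612
gap 0.02377587761710364
gap 0.02384943903112431 48.0583
[306.56643368 124.57571952] [241.16651234 193.47825662]
```

View pics/ins1.png

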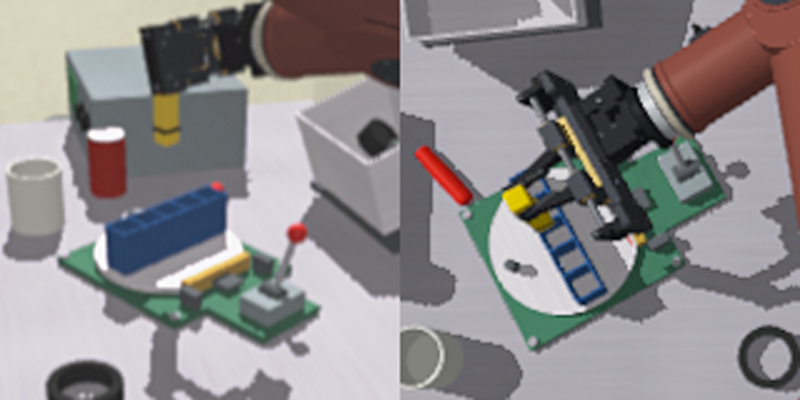

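The shell hangs upright in the jaws, its lower end at about side pixel (306,148). Lowering with a force guard, releasing and looking.

```bash
cat >> h.py <<'E'
def put(P):
    hit=robot.line_to(*P["put"],rate=.08,max_force=8); print("hit",hit,robot.current_finger_gap(),(np.array(robot.current_eef_pos())-P["put"][0]).round(4))
    if hit: return False
    let_go(); robot.pause(.3); robot.line_to(*P["back"],rate=.1); robot.line_to(P["back"][0]+np.array([0,0,.1]),rate=.2); return True
E
python3 - <<'E'
from h import *
import pickle; P=pickle.load(open("P.pkl","rb"))
f=grab_frame("side"); t=grab_frame("top")
print(w2px(f,S([0,0,.181])).round(1),w2px(t,S([0,0,.321])).round(1))
ok=put(P)
robot.move_ptp([.45,-.0,.4],down(jaw()))
f=grab_frame("side"); t=grab_frame("top")
print(w2px(t,S([0,0,.166])).round(1))
for s in shells(t): print(np.round(s[0],3),round(s[1],3),np.round(s[2]),w2px(t,[*s[0],.024]).round(0))
save("ins2",np.hstack([f["img"][90:250,240:400],t["img"][110:270,190:350]]),k=2.5); print(robot.current_time())
E
```

```text
[306.7 146. ] [235.5 188.3]
hit False 0.02354290847079631 [0.0002 0.     0.0005]
[247.2 198.9]
[ 0.455 -0.42 ] 2.495 [ 26. 141.] [445. 228.]
[ 0.55  -0.237] 2.221 [ 22. 139.] [389. 201.]
54.1083
```

View pics/ins2.png

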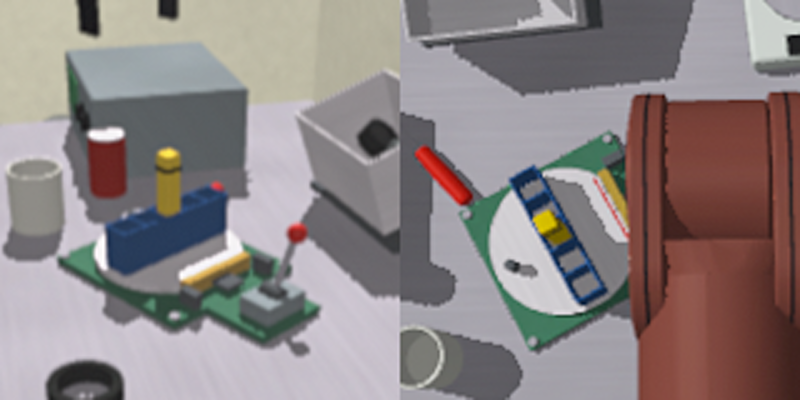

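First shell stands in the middle slot, lever and disc undisturbed. Now the far shell into the +74 mm slot, higher release to clear the neighbour.

```bash
python3 - <<'E'
from h import *
f=grab_frame("side"); print("top end expected",w2px(f,S([0,0,.166])).round(1))
P=choose((.455,-.42),2.493,.074,(15,),flips=(1,),drop=.042,g=.05)
pick(P)
if robot.current_finger_gap()>.018: print(put(P))
robot.move_ptp([.45,-.0,.4],down(jaw()))
f=grab_frame("side"); t=grab_frame("top")
for s in shells(t): print(np.round(s[0],3),round(s[1],3),np.round(s[2]),w2px(t,[*s[0],.024]).round(0))
save("ins3",np.hstack([f["img"][90:250,240:400],t["img"][110:270,190:350]]),k=2.5); print(robot.current_time())
E
```

```text
top end expected [306.8 150.5]
choice 2.47 (1, 15, 1, -1)
touch False
gap 0.023635701960224215
gap 0.023532713157290566
gap 0.023961518735560672 62.9833
hit True 0.02367819643248309 [-0.0001  0.0002  0.0151]
False
[ 0.55  -0.237] 2.221 [ 22. 139.] [389. 201.]
65.85
```

View pics/ins3.png

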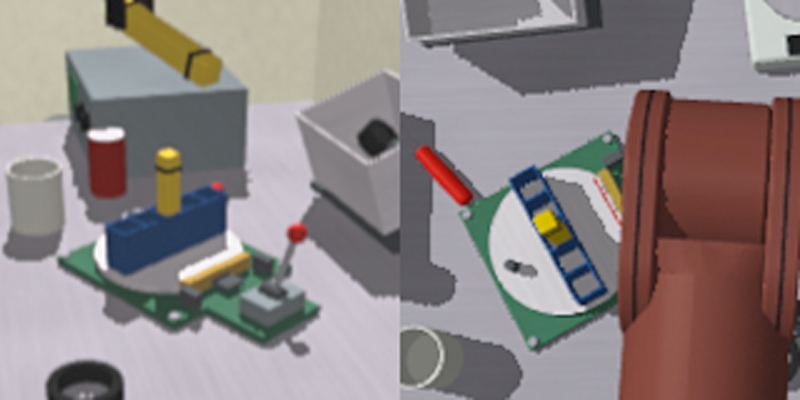

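The shell touched the rack's rim and is still held. I'll go back over the slot and measure the offset from both cameras.

```bash
python3 - <<'E'
from h import *
import pickle
P=plan((.455,-.42),2.493,1,-1,.074,1,np.radians(15),drop=.042,g=.05); pickle.dump(P,open("P.pkl","wb"))
robot.move_ptp(*P["over"]); z=.096+.042+.12
robot.line_to(P["put"][0]+[0,0,.04],rate=.1); z=.096+.042+.04
f=grab_frame("side"); t=grab_frame("top"); np.save("ft.npy",[f,t],allow_pickle=True)
c=[(265,100,345,180),(200,140,280,220)]
im=[]
for g,b in zip((f,t),c):
    a=cv2.resize(g["img"][b[1]:b[3],b[0]:b[2]],None,fx=5,fy=5,interpolation=cv2.INTER_CUBIC)
    for zz in (z-.07,z+.07):
        for dx in (-.012,.012):
            for dy in (-.012,.012):
                u=(w2px(g,S([.074+dx,dy,zz]))-[b[0],b[1]]+.4)*5; cv2.circle(a,tuple(int(v) for v in u),3,(0,255,0) if zz<z else (255,0,255),-1)
    im.append(a)
save("ins4",np.hstack(im)); print(robot.current_finger_gap())
E
```

```text
0.023909742047880413
```

View pics/ins4.png

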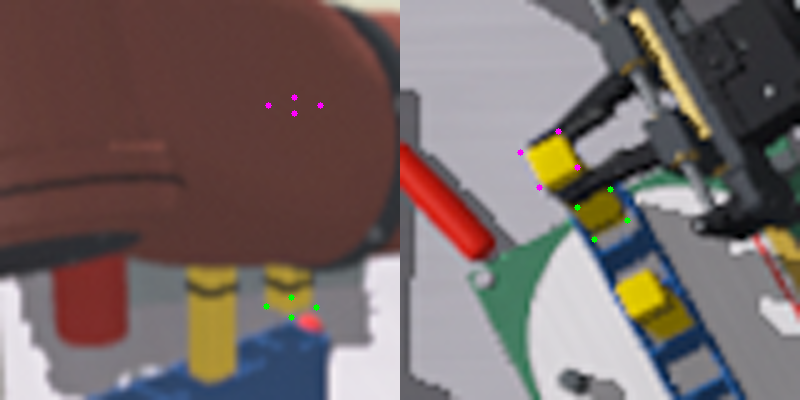

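Both ends are within about 2–3 mm of the prediction, with the top end offset roughly −2.6 mm along the row. I'll correct for that and run a small guarded search.

```bash
python3 - <<'E'
from h import *
import pickle; P=pickle.load(open("P.pkl","rb")); p=st()
R=np.array([[np.cos(p[2]),-np.sin(p[2])],[np.sin(p[2]),np.cos(p[2])]])
ok=False
for d in [(.003,.001),(.003,-.003),(.003,.005),(-.001,.004),(-.001,-.004),(-.004,0),(.006,.001)]:
    v=np.r_[R@d,0]; q=P["put"][0]+v
    robot.line_to(q+[0,0,.03],P["put"][1],rate=.08); m0=np.array(robot.current_ft_torque())
    hit=robot.line_to(q,rate=.05,max_force=6)
    print(d,hit,round(robot.current_eef_pos()[2]-q[2],4),np.round(robot.current_contact_force(),1),np.round(np.array(robot.current_ft_torque())-m0,2))
    if not hit:
        P["put"]=(q,P["put"][1]); P["back"]=(P["back"][0]+v,P["back"][1]); ok=True; break
if ok: put(P); robot.move_ptp([.45,-.0,.4],down(jaw()))
f=grab_frame("side"); t=grab_frame("top"); np.save("ft.npy",[f,t],allow_pickle=True)
for s in shells(t): print(np.round(s[0],3),round(s[1],3),np.round(s[2]))
save("ins5",np.hstack([f["img"][90:250,240:400],t["img"][110:270,190:350]]),k=2.5); print(robot.current_time())
E
```

```text
(0.003, 0.001) False 0.0003 [-0.3 -0.4 -0.5] [-0.03  0.01 -0.02]
hit False 0.02349886583488279 [0.0001 0.     0.0003]
[ 0.55  -0.237] 2.221 [ 22. 139.]
74.525
```

It went in with no contact. Now the last shell into the −74 mm slot, same guarded search.

```bash
cat >> h.py <<'E'
def search_put(P,ds):
    p=st(); R=np.array([[np.cos(p[2]),-np.sin(p[2])],[np.sin(p[2]),np.cos(p[2])]])
    for d in ds:
        v=np.r_[R@d,0]; q=P["put"][0]+v
        robot.line_to(q+[0,0,.03],P["put"][1],rate=.08)
        hit=robot.line_to(q,rate=.05,max_force=6); print(d,hit,round(robot.current_eef_pos()[2]-q[2],4))
        if not hit:
            P["put"]=(q,P["put"][1]); P["back"]=(P["back"][0]+v,P["back"][1]); return put(P)
    return False
E
python3 - <<'E'
from h import *
P=choose((.55,-.237),2.221,-.074,(15,30),drop=.042,g=.05)
pick(P)
if robot.current_finger_gap()>.018: print(search_put(P,[(.0015,.0005),(.004,0),(-.003,0),(0,.004),(0,-.004)]))
robot.move_ptp([.45,-.0,.4],down(jaw()))
f=grab_frame("side"); t=grab_frame("top"); np.save("ft.npy",[f,t],allow_pickle=True)
for s in shells(t): print(np.round(s[0],3),round(s[1],3),np.round(s[2]))
print([w2px(f,S([x,0,.166])).round(1).tolist() for x in (.074,0,-.074)])
save("ins6",np.hstack([f["img"][90:250,240:400],t["img"][110:270,190:350]]),k=2.5); print(robot.current_time())
E
```

```text
choice 1.37 (1, 30, 0, -1)
touch False
gap 0.023653877982696088
gap 0.023624699097550873
gap 0.023361623392581635 81.4583
(0.0015, 0.0005) False 0.0001
hit False 0.02357567748325175 [ 0.0001 -0.      0.0002]
True
[[323.1, 144.9], [306.8, 150.5], [289.1, 156.5]]
87.675
```

View pics/ins6.png

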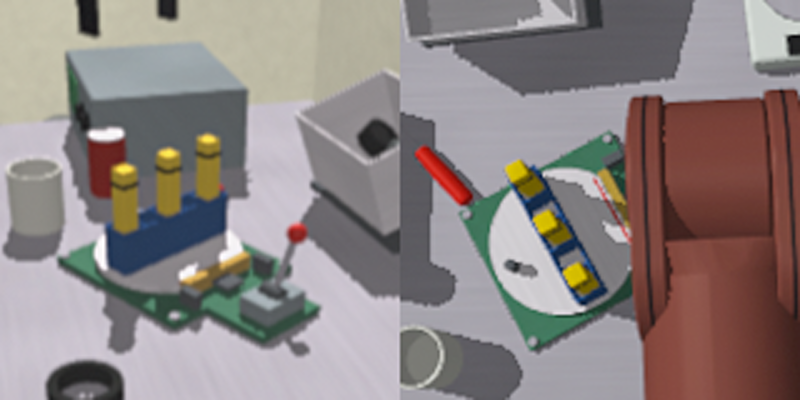

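All three stand at the expected height: tops at about (323,146), (307,151) and (290,157). One last unobstructed check of disc, bar, lever and bystanders before handing in.

```bash
python3 - <<'E'
from h import *
robot.move_ptp([.45,-.25,.4],down(jaw()))
t=grab_frame("top"); a,b=flatbar(t); print(a,b,st()[2], np.round(float(a[0])-st()[2],3))
n=np.array([np.sin(st()[2]),-np.cos(st()[2])]); print("bar centre y in stand",-(b[1]-st()[:2])@n)
f=grab_frame("side"); print(w2px(f,S([.038,-.19,.104])).round(1),w2px(t,S([.038,-.19,.104])).round(1))
save("fin",t["img"],(170,120,350,260),4.4)
E
```

```text
(np.float32(0.5135455), array([0.5746, 0.1503]), 27) (np.float32(0.52020437), array([0.5813, 0.1397]), 133) 0.508626727074412 0.005
bar centre y in stand -0.08956238286513422
[358.5 183.4] [297.3 163.7]
```

View pics/fin.png

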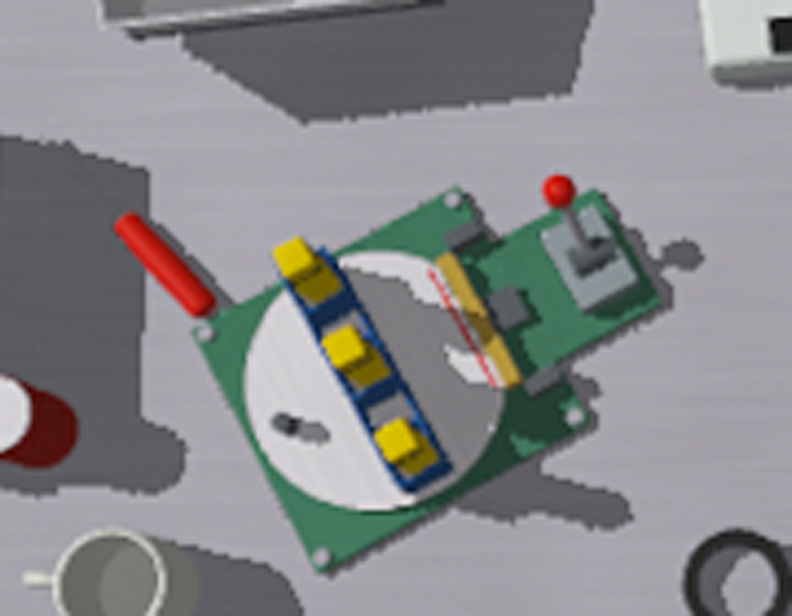

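The flat is parallel to the bar (0.005 rad), the bar is home, the ball at (297,163) matches a locked lever at (297,164), and all three shells are seated. Handing in.

```bash
python3 -c "
from h import *
robot.finish_job(); print(robot.current_time())"
```

```text
the job is handed in; nothing more can be done
the job is handed in; nothing more can be done
```

I handed the job in at about 90 s of the 210 s allowed. All three yellow shells stand in the rack, with the turntable aligned and the lever locked.

**What I did:** I released the lever, turned the turntable by gripping its stud, and threw the lever back to lock it. Then I dropped the shells into the +74, 0 and −74 mm slots. The purple stick was left alone.

**What went wrong on the way:**
- The first turn stopped about 0.07 rad short, so I gripped the stud again and corrected it by camera.
- One shell was knocked aside during the run, so I measured it again before picking it up.
- The second shell touched the rack's rim on the first try. It went in after a 3 mm shift along the row.

**Last checks (camera only):**
- **Flat and bar:** the flat was within about 0.005 rad of square. The bar looked home, though shadows blur its edge: its own angle read 0.01 rad off. Its centre read about 1.5 mm closer to the disc than the nominal 91 mm.
- **Lever:** the ball was where a fully locked lever should put it.
- **Shells:** all three tops were within about 1 pixel of the height expected for shells standing on the slot floor.
- **Bystanders:** those in the final picture (mug, can, screwdriver, collar) looked unmoved. I did not re-check the insulator, swivel and twine after the picks beside them; no contact was detected there.

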